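# Level the parts-shop riser shelf on its screw foot and keep the spirit level pressed

## Robot

A 6-joint arm with a two-finger parallel gripper is mounted at the origin on the work surface. World frame = base frame: x ahead of the robot, y to its left, z up, the work surface at z = 0. Lengths are in mm, angles in rad, forces in N, time in s.
With the tool pointing down it reaches from about 325 to 850 mm from the base axis. Payload 4.4 kg.
Tool frame: the origin (TCP) lies midway between the tips of the shut fingers; the grasp point (between the pads) lies 19 mm behind it; z points along the fingers, x is the direction in which the jaws open and shut, and the axes are right-handed (so a half turn about z gives the same grasp; the last joint's range is limited). The gripper opens to 94 mm and grips with 3 to 60 N. Pads are 16 mm wide; open, the fingers measure 119 mm over their backs; the gripper's body (75 mm by 177 mm) begins 78 mm behind the grasp point.
Start: joints at [-1.266, 0.207, 1.542, -0, 1.393, -0.15], TCP at [252.576, -516.558, 205.447] pointing down, gripper open.
Joint ranges: [-2.73, 2.73], [-0.86, 2.22], [0.23, 2.46], [-1.11, 4.25], [0.08, 2.63], [-2.82, 2.82]. Speed limits (rad/s): [2.79, 2.79, 3.14, 3.14, 3.14, 3.14].

## Interface

Orientations are given as a rotation vector (axis times angle).
In Python, from cell import arm, optics, order gives the robot as it stands.
- The arm moves only by the tool apply_moves, never from a script. Its arguments are lists of equal length, an entry for each row: "dp": the shift along the tool's x, y, z in cm, a list of three; "dr": the turn, a rotation vector about the tool's x, y, z in rad, a list of three; "jaw": the opening in per cent of the stroke, from 0 (shut) to 100 (fully open). A call has 1 to 8 rows; each row is the pose to reach, as a shift and turn from the pose commanded when the call began, along the tool's axes at that moment; what a row does not reach only later rows make up. A row lasts 1/8 s, in which the tool goes at most 62.5 mm and 10.7 degrees, less where a joint would pass 70% of its speed; a pose out of reach is approached as far as the arm can. A call with a gripper value outside its range is refused whole. The fingers move at their own pace and stop on an object; "force" is the grip in N (left out, the last holds). Time passes only in rows, so rows that repeat a pose let the fingers close. It gives the time, the measured TCP pose, the force and the opening at its end, in the units of the state.
- arm.get_state(): the state, without advancing time (a new reading comes with each control period).
- optics.camera(name): name is "scene" or "top" or "wrist"; returns a dict with "image" (384x512x3 uint8, red, green, blue), "mtx" (3x3 intrinsics, pixels), "R" (3x3) and "t" (3): a world point X has camera coordinates R X + t. Camera axes: x right, y down, z forward; pixel columns grow to the right and rows downward; lengths in mm; the calibration is good to about 2 mm. A picture is of the moment at which its call begins. There is no depth.
- order.hand_in(): hands the job in, once; it reports no verdict.
The state is a dict: "time_s": time; "q": joint angles; "qvel": joint speeds; "tau": joint torques, N m; "tcp_pos": TCP position; "orientation": TCP orientation; "contact_force": force on the tool from outside, world axes, zero at the start; "torque": the same for the moment, N m; "width": finger opening in mm.
Only numpy, scipy, OpenCV 4.12 (cv2) and the standard library are available. Lean on these libraries where they do the work, as an engineer would, in place of code of your own. Each camera call takes 0.05 s, during which the arm holds its last target. There are 200 camera calls.

## Task

Stand the spirit level along the middle of the little riser shelf's board and let go of it, then turn the knob of the shelf's screw foot until the bubble sits centred between its two lines. Then press the level down onto the board with a steady, moderate push of about 10 N, without shifting it, and finish while still pressing, the bubble still centred, so that the lock nut can be tightened; leave the other goods on the counter alone.

Things in the scene. Friction and masses are not known exactly. Their poses are not given: they have to be found in the camera images.
- level_mid (a point): Spirit level: loose aluminium bar 230 long (its x axis) x 22 wide (y) x 45 high (z), black end caps, 280 g, the same either way round. This point is its centre, 22.5 above its underside. It starts standing on the counter on its long underside, vial up, to the left (+y) of the shelf. Its flat top has the vial window in the middle 58 of its length; it may be gripped across its width and pressed on its top anywhere.
- vial_mid (a point): Centre of the vial in the top of the spirit level, midway between the two black lines (22 apart), 18.5 above level_mid. Axes as the level's: x along the vial.
- bubble_mid (a point): Centre of the whitish bubble (18 long, 9 wide) in the yellow-green vial; it moves along the level's x axis up to 14 either way and settles in about 1.5 s. Centred when it is at vial_mid. It runs towards the higher end: 1.6 mm for each milliradian of slope. With the level along the board, one radian of the knob moves it about 4 mm.
- board_mid (a point): Centre of the top face of the riser shelf's plywood board, 100 above the counter. Board 300 long (this frame's y axis) x 180 deep (x), z up, on a black square-tube frame standing on two plain feet at the +y end (125 from the middle) and one screw foot at the -y end. The shelf does not slide. At the start the screw-foot end is too low, by 1 to 2 mm.
- knob_grip (a point): Centre of the black round grip knob, 36 in diameter and 24 high, on top of the upright spindle of the screw foot, 195 from board_mid along -y of the board, 138 above the counter (the knob's top is 50 above the board). It can be gripped across its diameter at any angle. Seen from above, clockwise turning raises that end of the shelf, 5 mm per full turn; 1.2 to 2.4 rad are needed at the start. It is stiff enough (0.06 N m) to stay where it is left.
- carton: Bystander: blue carton of brake pads, 80 x 130 x 55, beyond the shelf; origin at the centre of its underside.
- spray: Bystander: spray can, 65 in diameter, 190 high, on the right; origin at the centre of its underside.
- oil: Bystander: black oil bottle, 84 in diameter, 200 high, far left; origin at the centre of its underside.
- bearing: Bystander: steel bearing ring, 72 outside, 22 high, beyond the shelf on the left; origin at the centre of its underside.
Things that resemble listed ones, but are neither listed nor needed, are in the scene too. Of the things that look like the part that bears level_mid, take the one that is farthest from the robot's base at the start.

How it is judged (in metres and radians):
On the way, in this order (a step that is already met when the one before it is completed fails the run):
1. the spirit level stands along the middle of the board, let go (horizontal distance between level_mid and board_mid below 0.035 m and z of level_mid in the frame of board_mid between 0.019 and 0.026 m and angle between the x axis of vial_mid and the y axis of board_mid, either way round below 0.15 rad and contact force between the fingers and level below 0.3 N), for 0.2 s.
2. the foot is turned until the board is level and the bubble is centred (angle between board_mid's own z axis and vertical below 0.0018 rad and x of bubble_mid in the frame of vial_mid between -0.0028 and 0.0028 m and contact force between the fingers and level below 0.3 N and z of level_mid in the frame of board_mid below 0.026 m), for 0.3 s.
At the end, for the whole second after the job is handed in: Level still on the board (middle within 40 mm, along it within 0.17 rad), pressed by the arm so that it bears on the board with 7 to 30 N (its own weight is 3 N), board level within 1.8 mrad, bubble within 3 mm of the middle, all still while the arm keeps pushing (contact force between level and rack between 7 and 30 N and contact force between any of the fingers, the arm and level above 4 N and angle between board_mid's own z axis and vertical below 0.0018 rad and x of bubble_mid in the frame of vial_mid between -0.003 and 0.003 m and horizontal distance between level_mid and board_mid below 0.04 m and z of level_mid in the frame of board_mid between 0.019 and 0.026 m and angle between the x axis of vial_mid and the y axis of board_mid, either way round below 0.17 rad and linear speed of level below 0.01 m/s); the arm keeps its last pose, push and grip.
It fails at once if a bystander is shoved more than 25 mm (distance of any of carton, spray, oil, bearing from where it was at the start of the episode above 0.025 m).
It also fails if it takes over 72 s, if anything falls off the work surface, if the arm or the gripper's body presses on something with over 40 N, if the wrist force passes 120 N, or if a joint passes its speed limit or range.

## Working session

There is one attempt and no reset: what is moved stays moved. The work goes in short steps, Python scripts to look and compute and a tool call to move; the robot and the scene stay as the last step left them, time stands still between calls to the robot, and variables do not carry over. Pictures are saved under pics/ and viewed, on a budget of 10 in all, crops included, one or two more only if the job needs it, and the job is handed in when it is done.

Besides the shell and the picture viewer there is one more tool, called by a JSON object that holds its "fn" and its "kwargs", one argument or row to a line. apply_moves: Moves the arm, as the interface text tells. Its arguments: {"type":"object","properties":{"dp":{"type":"array","items":{"type":"array","items":{"type":"number"}}},"dr":{"type":"array","items":{"type":"array","items":{"type":"number"}}},"jaw":{"type":"array","items":{"type":"number"}},"force":{"type":"number"}},"required":["dp","dr","jaw"]}

```bash
ls; mkdir -p pics; python3 - <<'E'
from cell import arm, optics
import cv2,numpy as np
s=arm.get_state(); print(s)
for n in("top","scene"):
    c=optics.camera(n); cv2.imwrite(f"pics/{n}0.png",c["image"][:,:,::-1]); np.savez(f"pics/{n}0.npz",**c)
    print(n,c["mtx"].round(1).tolist(),c["R"].round(3).tolist(),c["t"].round(1))
E
```

```text
pics
{'time_s': 0.0, 'q': array([-1.26650921e+00,  2.07414063e-01,  1.54292881e+00, -2.01771941e-05,
        1.39351766e+00, -1.50494513e-01]), 'qvel': array([ 1.70267131e-04,  6.17933460e-04,  9.74694739e-04, -6.00753465e-04,
       -3.42776087e-05,  2.40969254e-04]), 'tau': array([-1.78495684e-03, -3.70879662e+01, -2.81419355e+01,  6.94538536e-02,
        3.59526370e-02, -1.68573988e-04]), 'tcp_pos': array([ 252.32005494, -515.78334668,  204.30613067]), 'orientation': array([-2.66381334,  1.66268465,  0.00272408]), 'contact_force': array([-0.30637434,  0.19410693,  0.42777601]), 'torque': array([ 0.00438737,  0.0489761 , -0.01418629]), 'width': 93.9395421175694}
top [[407.1, 0.0, 261.8], [0.0, 407.1, 195.0], [0.0, 0.0, 1.0]] [[-0.019, -1.0, 0.0], [-0.999, 0.019, -0.051], [0.051, -0.001, -0.999]] [ -23.9  496.1 1396.1]
scene [[468.2, 0.0, 259.5], [0.0, 468.2, 190.7], [0.0, 0.0, 1.0]] [[0.2, 0.98, -0.01], [0.534, -0.118, -0.837], [-0.822, 0.162, -0.546]] [ -34.8 -178.4 2010.4]
```

View pics/top0.png

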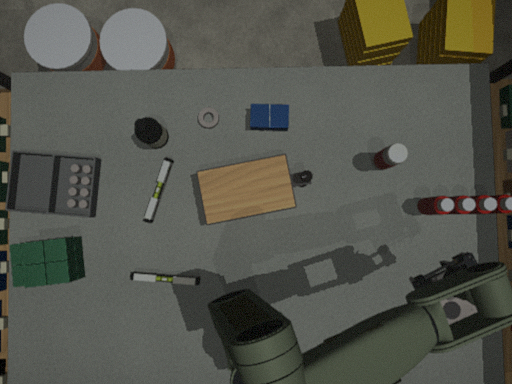

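View pics/scene0.png

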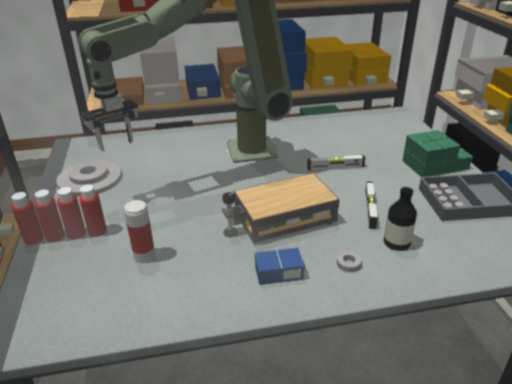

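The top view shows two levels, at about (158,190) and (165,278). The first is farther from the base, so it's the one to take. The board is at (246,189), and the knob at (304,178).

```bash
cat > h.py <<'E'
import numpy as np,cv2
def ray(c,uv,z):
    d=c["R"].T@np.linalg.inv(c["mtx"])@np.array([uv[0],uv[1],1.]); o=-c["R"].T@c["t"]
    return o+d*(z-o[2])/d[2]
def proj(c,X):
    p=c["mtx"]@(c["R"]@np.asarray(X,float)+c["t"]); return p[:2]/p[2]
def blob(mask,box=None):
    m=mask.astype(np.uint8)
    if box: 
        k=np.zeros_like(m);k[box[1]:box[3],box[0]:box[2]]=1;m&=k
    cs,_=cv2.findContours(m,cv2.RETR_EXTERNAL,cv2.CHAIN_APPROX_NONE)
    return max(cs,key=cv2.contourArea)
E
python3 - <<'E'
from h import *
c=dict(np.load("pics/top0.npz")); im=c["image"]; hsv=cv2.cvtColor(im,cv2.COLOR_RGB2HSV)
H,S,V=[hsv[...,i].astype(int) for i in range(3)]
b=blob((S>60)&(H<25)&(V>90),(185,140,305,235)); r=cv2.minAreaRect(b); P=np.array([ray(c,p,100) for p in cv2.boxPoints(r)])
print("board",r,P.round(0).tolist(),P.mean(0), [np.linalg.norm(P[i]-P[i-1]).round() for i in range(4)])
# level: whole bar incl. dark caps: bright part + caps
for nm,m in(("bright",V>150),("vial",(S>90)&(V>90)),("dark",V<45)):
    try:
        q=blob(m,(138,150,180,228)); r=cv2.minAreaRect(q); P=np.array([ray(c,p,45) for p in cv2.boxPoints(r)]); print(nm,r,P.mean(0),[np.linalg.norm(P[i]-P[i-1]).round() for i in range(4)],P.round().tolist())
    except Exception as e: print(nm,e)
k=blob(V<50,(296,160,320,195)); r=cv2.minAreaRect(k);print("knob",r,ray(c,r[0],150))
o=[im[150:230,138:182],im[140:235,185:325]]
o=[cv2.resize(x,None,fx=5,fy=5,interpolation=cv2.INTER_CUBIC)[:400] for x in o]
cv2.imwrite("pics/crop1.png",np.hstack([o[0],o[1]])[:,:800,::-1])
E
```

```text
board ((245.8654022216797, 188.826904296875), (53.34358215332031, 90.40953063964844), 78.69007110595703) [[572.0, 179.0, 100.0], [624.0, -111.0, 100.0], [453.0, -141.0, 100.0], [401.0, 147.0, 100.0]] [512.48747979  18.10806377 100.        ] [np.float64(173.0), np.float64(294.0), np.float64(174.0), np.float64(293.0)]
bright ((147.0, 214.0), (0.0, 0.0), 0.0) [437.0886152  355.05109804  45.        ] [np.float64(0.0), np.float64(0.0), np.float64(0.0), np.float64(0.0)] [[437.0, 355.0, 45.0], [437.0, 355.0, 45.0], [437.0, 355.0, 45.0], [437.0, 355.0, 45.0]]
vial ((155.64706420898438, 194.41175842285156), (3.395498752593994, 5.820854663848877), 14.03624439239502) [502.68788171 325.52189566  45.        ] [np.float64(12.0), np.float64(20.0), np.float64(12.0), np.float64(20.0)] [[495.0, 334.0, 45.0], [514.0, 329.0, 45.0], [511.0, 318.0, 45.0], [492.0, 322.0, 45.0]]
dark ((147.92308044433594, 220.38462829589844), (8.236878395080566, 2.3533935546875), 11.309932708740234) [415.53987255 352.0423384   45.        ] [np.float64(28.0), np.float64(8.0), np.float64(28.0), np.float64(8.0)] [[415.0, 366.0, 45.0], [422.0, 365.0, 45.0], [416.0, 338.0, 45.0], [409.0, 339.0, 45.0]]
knob ((303.5, 176.5), (11.0, 15.0), 90.0) [ 544.09383891 -164.64054734  150.        ]
```

View pics/crop1.png

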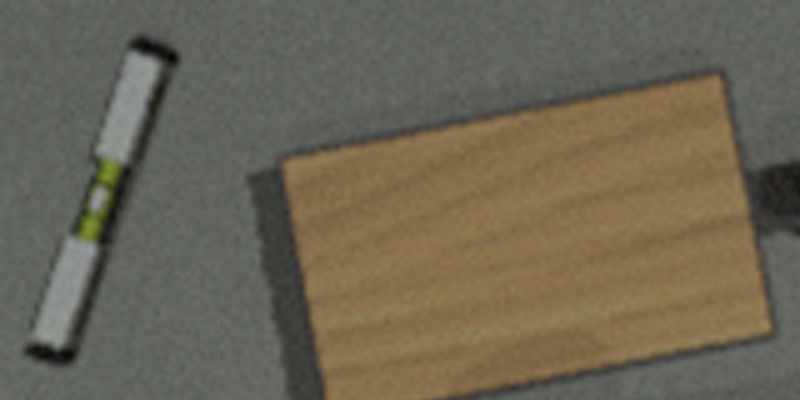

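```bash
python3 - <<'E'
from h import *
c=dict(np.load("pics/top0.npz")); im=c["image"]; hsv=cv2.cvtColor(im,cv2.COLOR_RGB2HSV)
H,S,V=[hsv[...,i].astype(int) for i in range(3)]
for t in(115,125):
  m=((V>t)|((S>80)&(V>60))).astype(np.uint8); k=m*0; k[150:228,138:182]=1; m&=k
  ys,xs=np.nonzero(m); r=cv2.minAreaRect(np.c_[xs,ys].astype(np.float32)); P=np.array([ray(c,p,45) for p in cv2.boxPoints(r)])
  print(len(xs),r,P.mean(0),P.round().tolist())
e=[ray(c,(138+a/5,150+b/5),45) for a,b in((153,47),(51,354))];print(e,(e[0]+e[1])/2,np.linalg.norm(e[0]-e[1]), "cam",-c["R"].T@c["t"])
d=e[0]-e[1];print("yaw",np.arctan2(d[1],d[0]))
E
```

```text
349 ((156.69110107421875, 189.4060821533203), (6.388943672180176, 59.780723571777344), 18.824710845947266) [519.90936298 321.77960485  45.        ] [[428.0, 365.0, 45.0], [619.0, 299.0, 45.0], [611.0, 278.0, 45.0], [421.0, 345.0, 45.0]]
317 ((156.78396606445312, 189.59695434570312), (6.0704874992370605, 59.481544494628906), 18.853158950805664) [519.25299146 321.47025345  45.        ] [[428.0, 364.0, 45.0], [618.0, 298.0, 45.0], [610.0, 279.0, 45.0], [421.0, 345.0, 45.0]]
[array([620.89097583, 280.87773315,  45.        ]), array([414.12443185, 351.11497003,  45.        ])] [517.50770384 315.99635159  45.        ] 218.37049515988636 cam [ 424.31654646  -31.63679844 1419.42526216]
yaw -0.3274636798157279
```

```bash
cat >> h.py <<'E'
import json,os
def cmd(): return json.load(open("cmd.json"))
def go(x,y,z,yaw):
    "print dp (cm), dr for a world target; remember it as the commanded pose"
    X,Y,Z,p=cmd(); d=np.array([x-X,y-Y,z-Z]); c,s=np.cos(p),np.sin(p)
    A=np.array([[c,s,0],[s,-c,0],[0,0,-1]]); dp=(A@d/10).round(2); dr=round(-(yaw-p),3)
    n=np.array([X,Y,Z])+A.T@dp*10; json.dump([*n,p-dr],open("cmd.json","w"))
    print("dp",dp.tolist(),"dr",dr,"rows",max(np.linalg.norm(d)/62.5,abs(dr)/.187))
E
python3 -c "
from h import *
json.dump([252.576,-516.558,205.447,-1.1164],open('cmd.json','w'))
go(390,-85,260,0.06); go(519,320,200,1.236)"
```

```text
dp [-32.74, -31.29, -5.46] dr -1.176 rows 7.298941388649727
dp [15.29, -39.66, 6.0] dr -1.176 rows 6.868833017332756
```

{"fn": "apply_moves", "kwargs": {
  "dp": [
    [-32.74,-31.29,-5.46],
    [-32.74,-31.29,-5.46],
    [-32.74,-31.29,-5.46],
    [-32.74,-31.29,-5.46],
    [-32.74,-31.29,-5.46],
    [-32.74,-31.29,-5.46],
    [-32.74,-31.29,-5.46],
    [-32.74,-31.29,-5.46]
  ],
  "dr": [
    [0,0,-1.176],
    [0,0,-1.176],
    [0,0,-1.176],
    [0,0,-1.176],
    [0,0,-1.176],
    [0,0,-1.176],
    [0,0,-1.176],
    [0,0,-1.176]
  ],
  "jaw": [100,100,100,100,100,100,100,100]
}}

```text
time_s: 1.1
tcp_pos: [390.2, -81.8, 260.3]
orientation: [-3.139, -0.102, -0.001]
contact_force: [-0.2, -0.4, -0.1]
width: 93.9
```

{"fn": "apply_moves", "kwargs": {
  "dp": [
    [15.29,-39.66,6],
    [15.29,-39.66,6],
    [15.29,-39.66,6],
    [15.29,-39.66,6],
    [15.29,-39.66,6],
    [15.29,-39.66,6],
    [15.29,-39.66,6],
    [15.29,-39.66,6]
  ],
  "dr": [
    [0,0,-1.176],
    [0,0,-1.176],
    [0,0,-1.176],
    [0,0,-1.176],
    [0,0,-1.176],
    [0,0,-1.176],
    [0,0,-1.176],
    [0,0,-1.176]
  ],
  "jaw": [100,100,100,100,100,100,100,100]
}}

```text
time_s: 2.1
tcp_pos: [517.8, 322.8, 197.4]
orientation: [-2.556, -1.825, 0.005]
contact_force: [-0.1, -0.7, -0.2]
width: 94.2
```

```bash
python3 - <<'E'
from cell import arm, optics
from h import *
s=arm.get_state(); print(s["time_s"],s["tcp_pos"],s["orientation"],s["q"].round(2),cmd())
c=optics.camera("wrist"); np.savez("pics/w1.npz",**c); cv2.imwrite("pics/w1.png",c["image"][:,:,::-1])
print(c["R"].round(3),-c["R"].T@c["t"], c["mtx"][0,0])
E
```

```text
2.1 [517.7633745  322.7507589  197.44622831] [-2.55558284 -1.82502514  0.00542523] [ 0.42  0.29  1.46  0.    1.4  -0.83] [519.0275827720227, 319.9607855891645, 200.04700000000003, 1.2355999999999998]
[[ 0.324  0.946 -0.003]
 [ 0.91  -0.311  0.276]
 [ 0.26  -0.092 -0.961]] [441.69787991 348.85514698 376.47624297] 269.17356929659115
```

View pics/w1.png

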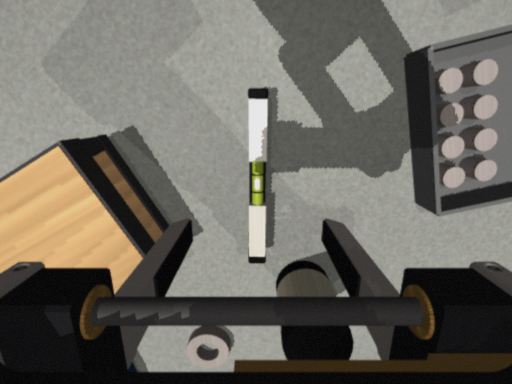

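The wrist view shows the level upright in the picture, with its caps at (258,88) and (257,262) and the vial at (257,184). It is well aligned with the jaws.

```bash
python3 - <<'E'
from h import *
c=dict(np.load("pics/w1.npz"))
a,b=ray(c,(258.5,88),45),ray(c,(257,263),45); d=a-b
print(a,b,(a+b)/2,np.linalg.norm(d),np.arctan2(d[1],d[0]),np.arctan2(-d[1],-d[0]),ray(c,(257.5,184),45))
hsv=cv2.cvtColor(c["image"],cv2.COLOR_RGB2HSV); m=(hsv[...,1]>120)&(hsv[...,0]>25)&(hsv[...,0]<50)
r=cv2.minAreaRect(blob(m,(235,140,285,230)));print(r,ray(c,r[0],45))
E
```

```text
[414.89618333 359.11279609  45.        ] [629.65714376 283.70018217  45.        ] [522.27666354 321.40648913  45.        ] 227.61663485332167 2.8038965935032483 -0.3376960600865449 [522.79484178 320.98581017  45.        ]
((257.0, 183.0), (42.0, 12.0), 90.0) [521.34829868 320.80936541  45.        ]
```

```bash
python3 -c "
from h import *
go(522,321,13,1.233)"
```

```text
dp [0.2, 0.25, 18.7] dr 0.003 rows 2.993176044368395
```

{"fn": "apply_moves", "kwargs": {
  "dp": [
    [0.2,0.25,5],
    [0.2,0.25,10],
    [0.2,0.25,14.5],
    [0.2,0.25,17.5],
    [0.2,0.25,18.7],
    [0.2,0.25,18.7],
    [0.2,0.25,18.7],
    [0.2,0.25,18.7]
  ],
  "dr": [
    [0,0,0.003],
    [0,0,0.003],
    [0,0,0.003],
    [0,0,0.003],
    [0,0,0.003],
    [0,0,0.003],
    [0,0,0.003],
    [0,0,0.003]
  ],
  "jaw": [60,60,60,60,60,60,60,60]
}}

```text
time_s: 3.15
tcp_pos: [523.1, 321.6, 14.9]
orientation: [2.563, 1.816, 0.005]
contact_force: [0.5, -0.2, -0.4]
width: 56.5
```

{"fn": "apply_moves", "kwargs": {
  "dp": [
    [0,0,0],
    [0,0,0],
    [0,0,0],
    [0,0,0],
    [0,0,0],
    [0,0,0],
    [0,0,0],
    [0,0,0]
  ],
  "dr": [
    [0,0,0],
    [0,0,0],
    [0,0,0],
    [0,0,0],
    [0,0,0],
    [0,0,0],
    [0,0,0],
    [0,0,0]
  ],
  "jaw": [0,0,0,0,0,0,0,0],
  "force": 25
}}

```text
time_s: 4.15
tcp_pos: [521.7, 321.3, 13.0]
orientation: [-2.563, -1.816, -0.0]
contact_force: [1.1, 1.1, -0.8]
width: 21.9
```

```bash
python3 -c "
from h import *
go(522,321,175,1.233)
go(512.5,18.1,175,0.177)
go(512.5,18.1,120,0.177)"
```

```text
dp [-0.0, -0.0, -16.2] dr -0.0 rows 2.591248142402206
dp [-28.89, 9.15, 0.0] dr 1.056 rows 5.647058823529412
dp [-0.0, 0.0, 5.5] dr -0.0 rows 0.8807521785531001
```

Gripped: the width is 21.9. Lift it and carry it over the board, easing in.

{"fn": "apply_moves", "kwargs": {
  "dp": [
    [0,0,-2],
    [0,0,-5],
    [0,0,-9],
    [0,0,-13],
    [0,0,-15.5],
    [0,0,-16.2],
    [0,0,-16.2]
  ],
  "dr": [
    [0,0,0],
    [0,0,0],
    [0,0,0],
    [0,0,0],
    [0,0,0],
    [0,0,0],
    [0,0,0]
  ],
  "jaw": [0,0,0,0,0,0,0]
}}

```text
time_s: 5.03
tcp_pos: [521.5, 320.9, 175.1]
orientation: [2.563, 1.816, -0.0]
contact_force: [0.7, 0.5, -2.7]
width: 22.0
```

{"fn": "apply_moves", "kwargs": {
  "dp": [
    [-2,0.6,0],
    [-6,1.9,0],
    [-11,3.5,0],
    [-16,5.1,0],
    [-21,6.7,0],
    [-25,7.9,0],
    [-28,8.9,0],
    [-28.89,9.15,0]
  ],
  "dr": [
    [0,0,0.08],
    [0,0,0.22],
    [0,0,0.4],
    [0,0,0.58],
    [0,0,0.76],
    [0,0,0.92],
    [0,0,1.03],
    [0,0,1.056]
  ],
  "jaw": [0,0,0,0,0,0,0,0]
}}

```text
time_s: 6.02
tcp_pos: [510.9, 16.7, 173.3]
orientation: [-3.129, -0.273, 0.006]
contact_force: [-0.1, 0.6, -3.2]
width: 21.9
```

{"fn": "apply_moves", "kwargs": {
  "dp": [
    [0,0,0],
    [0,0,1],
    [0,0,2.5],
    [0,0,4],
    [0,0,5],
    [0,0,5.5],
    [0,0,5.5],
    [0,0,5.5]
  ],
  "dr": [
    [0,0,0],
    [0,0,0],
    [0,0,0],
    [0,0,0],
    [0,0,0],
    [0,0,0],
    [0,0,0],
    [0,0,0]
  ],
  "jaw": [0,0,0,0,0,0,0,0]
}}

```text
time_s: 7.02
tcp_pos: [512.9, 18.1, 120.6]
orientation: [3.129, 0.277, 0.002]
contact_force: [0.0, 0.1, -3.1]
width: 22.1
```

```bash
python3 - <<'E'
from cell import arm, optics
from h import *
s=arm.get_state(); print(s["time_s"],s["tcp_pos"],s["orientation"],s["contact_force"],s["width"],cmd())
c=optics.camera("top"); im=c["image"]; np.savez("pics/t2.npz",**c)
w=optics.camera("wrist"); np.savez("pics/w2.npz",**w)
k=cv2.resize(im[140:240,180:330],None,fx=3.84,fy=3.84,interpolation=cv2.INTER_CUBIC)[:384,:288*2]
cv2.imwrite("pics/m2.png",cv2.resize(np.hstack([k,w["image"]]),(800,282))[:,:,::-1])
E
```

```text
7.025 [512.85039735  18.11335128 120.60598551] [3.12906246e+00 2.77459082e-01 1.82470573e-03] [ 0.0227265   0.07602163 -3.08454644] 22.10606033096148 [512.5102924991214, 18.133506210554287, 120.04700000000003, 0.17659999999999987]
```

View pics/m2.png

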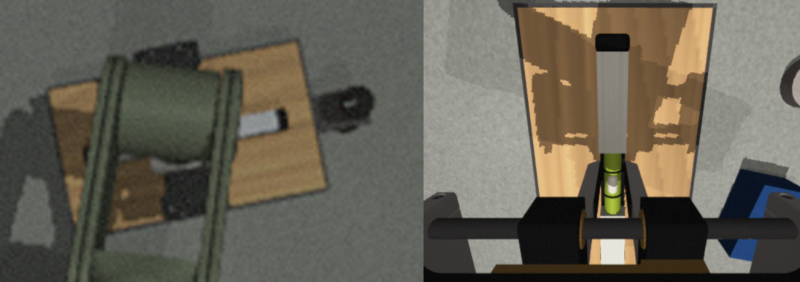

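{"fn": "apply_moves", "kwargs": {
  "dp": [
    [0,0,0.3],
    [0,0,0.5],
    [0,0,0.6],
    [0,0,0.7],
    [0,0,0.75],
    [0,0,0.75]
  ],
  "dr": [
    [0,0,0],
    [0,0,0],
    [0,0,0],
    [0,0,0],
    [0,0,0],
    [0,0,0]
  ],
  "jaw": [0,0,0,0,0,0]
}}

```text
time_s: 7.88
tcp_pos: [512.4, 18.2, 112.8]
orientation: [3.129, 0.278, 0.0]
contact_force: [-0.4, 0.1, -1.6]
width: 21.7
```

{"fn": "apply_moves", "kwargs": {
  "dp": [
    [0,0,0.03],
    [0,0,0.03],
    [0,0,0.03],
    [0,0,0],
    [0,0,-2],
    [0,0,-5],
    [0,0,-9],
    [0,0,-9]
  ],
  "dr": [
    [0,0,0],
    [0,0,0],
    [0,0,0],
    [0,0,0],
    [0,0,0],
    [0,0,0],
    [0,0,0],
    [0,0,0]
  ],
  "jaw": [0,40,55,55,55,55,55,70]
}}

```text
time_s: 8.88
tcp_pos: [515.2, 17.9, 206.5]
orientation: [3.127, 0.278, 0.013]
contact_force: [-0.3, -0.5, 0.3]
width: 58.5
```

```bash
python3 - <<'E'
from cell import arm, optics
from h import *
X=cmd(); X[2]+=-7.5+90; json.dump(X,open("cmd.json","w")); print(X)
s=arm.get_state(); print(s["time_s"],s["tcp_pos"],s["contact_force"],s["width"])
go(535,-110,225,0.177)
E
```

```text
[512.5102924991214, 18.133506210554287, 202.54700000000003, 0.17659999999999987]
8.875 [515.22796858  17.91165253 206.45974637] [-0.29470107 -0.49461506  0.33192876] 58.50429113188112
dp [-0.04, 13.01, -2.25] dr -0.0 rows 2.1122496559282515
```

```bash
python3 - <<'E'
from h import *
X,Y,Z,p=cmd()
# undo the unexecuted planned move
json.dump([512.51,18.13,202.547,0.1766],open("cmd.json","w"))
go(526.5,-61,185,0.1766)
E
```

```text
dp [-0.01, 8.04, 1.75] dr -0.0 rows 1.3160108652682165
```

{"fn": "apply_moves", "kwargs": {
  "dp": [
    [0,4,0],
    [0,7,1],
    [0,8.04,1.75],
    [0,8.04,1.75],
    [0,8.04,1.75],
    [0,8.04,1.75],
    [0,8.04,1.75]
  ],
  "dr": [
    [0,0,0],
    [0,0,0],
    [0,0,0],
    [0,0,0],
    [0,0,0],
    [0,0,0],
    [0,0,0]
  ],
  "jaw": [70,70,70,70,70,70,70]
}}

```text
time_s: 9.75
tcp_pos: [526.6, -60.3, 185.4]
orientation: [3.129, 0.279, 0.001]
contact_force: [1.0, -0.0, -0.4]
width: 66.0
```

```bash
python3 - <<'E'
from cell import arm, optics
from h import *
s=arm.get_state(); print(s["time_s"],s["tcp_pos"],s["contact_force"],s["width"])
c=optics.camera("wrist"); np.savez("pics/w3.npz",**c); im=c["image"]
u=proj(c,[512.5,18,145]); print(u)
k=cv2.resize(im[int(u[1])-40:int(u[1])+40,int(u[0])-25:int(u[0])+25],(360,576),interpolation=cv2.INTER_CUBIC)
cv2.imwrite("pics/w3.png",np.hstack([k,cv2.copyMakeBorder(cv2.resize(im,(440,330)),0,246,0,0,cv2.BORDER_CONSTANT)])[:,:,::-1])
E
```

```text
9.75 [526.64336604 -60.29403012 185.44493237] [ 1.04494379 -0.03266722 -0.44144367] 65.95847626576419
[256.56045873 114.42645029]
```

View pics/w3.png

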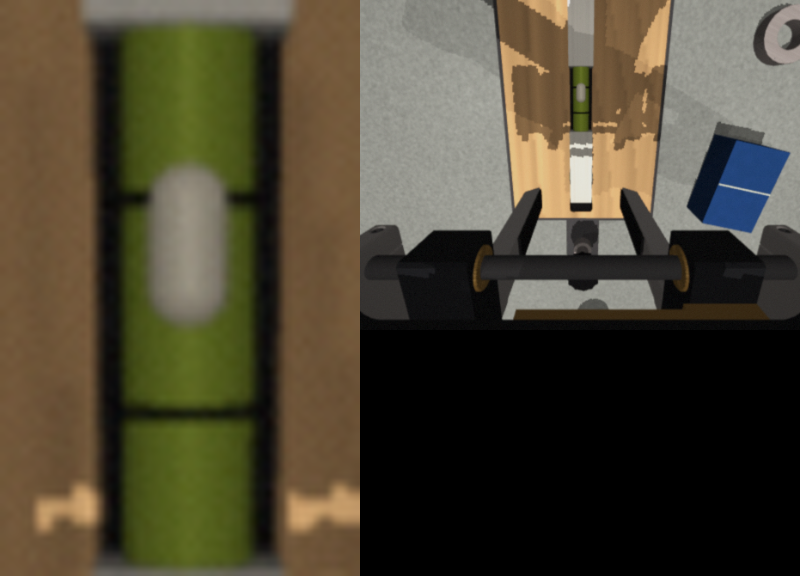

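The bubble sits 6.1 mm towards the +y end: the lines are at rows 198 and 412, and the bubble's middle is at 245. So the knob needs about 1.53 rad clockwise. The knob lies on the level's axis, as predicted, near (547,-174).

```bash
python3 - <<'E'
from h import *
go(547,-174,185,0.94);go(547,-174,121,0.94)
E
```

```text
dp [0.03, 11.48, 0.0] dr -0.763 rows 4.080213903743315
dp [-0.0, 0.0, 6.4] dr -0.0 rows 1.024752000173806
```

{"fn": "apply_moves", "kwargs": {
  "dp": [
    [0,3,0],
    [0,7,0],
    [0,10.5,0],
    [0,11.48,0],
    [0,11.48,0],
    [0,11.48,0],
    [0,11.48,0]
  ],
  "dr": [
    [0,0,-0.18],
    [0,0,-0.36],
    [0,0,-0.54],
    [0,0,-0.72],
    [0,0,-0.763],
    [0,0,-0.763],
    [0,0,-0.763]
  ],
  "jaw": [70,70,70,70,70,70,70]
}}

```text
time_s: 10.68
tcp_pos: [546.7, -173.6, 185.1]
orientation: [2.801, 1.422, 0.0]
contact_force: [0.2, 0.5, 0.1]
width: 65.9
```

```bash
python3 - <<'E'
from cell import arm, optics
from h import *
s=arm.get_state(); print(s["time_s"],s["tcp_pos"],s["contact_force"],s["width"])
c=optics.camera("wrist"); im=c["image"]; np.savez("pics/w4.npz",**c); print(proj(c,[547,-174,150]),proj(c,[546,-174,126]))
cv2.imwrite("pics/w4.png",im[:,:,::-1])
E
```

```text
10.675 [ 546.72472425 -173.63593276  185.14508902] [0.21119266 0.49371238 0.14182679] 65.85085121068613
[257.10512737 212.82669924] [256.47205158 202.83041512]
```

View pics/w4.png

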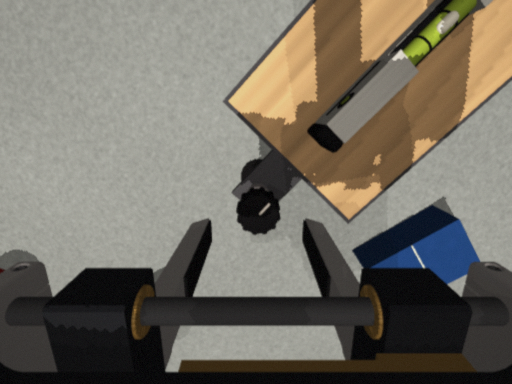

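The knob's centre is at (258,210) in the picture and was predicted at (257,213), so the position holds.

{"fn": "apply_moves", "kwargs": {
  "dp": [
    [0,-0.1,3],
    [0,-0.1,5],
    [0,-0.1,6.4],
    [0,-0.1,6.4],
    [0,-0.1,6.4],
    [0,-0.1,6.4],
    [0,-0.1,6.4],
    [0,-0.1,6.4]
  ],
  "dr": [
    [0,0,0],
    [0,0,0],
    [0,0,0],
    [0,0,0],
    [0,0,0],
    [0,0,0],
    [0,0,0],
    [0,0,0]
  ],
  "jaw": [70,70,70,50,0,0,0,0],
  "force": 15
}}

```text
time_s: 11.72
tcp_pos: [547.3, -172.9, 122.1]
orientation: [2.8, 1.422, 0.005]
contact_force: [3.7, 3.5, 2.0]
width: 35.6
```

{"fn": "apply_moves", "kwargs": {
  "dp": [
    [0,0,0],
    [0,0,0],
    [0,0,0],
    [0,0,0]
  ],
  "dr": [
    [0,0,0],
    [0,0,0],
    [0,0,0],
    [0,0,0]
  ],
  "jaw": [0,0,0,0],
  "force": 20
}}

```text
time_s: 12.22
tcp_pos: [547.2, -172.9, 122.1]
orientation: [2.8, 1.422, 0.005]
contact_force: [3.1, 3.8, 3.2]
width: 35.4
```

{"fn": "apply_moves", "kwargs": {
  "dp": [
    [0,0,0],
    [0,0,0],
    [0,0,0],
    [0,0,0],
    [0,0,0],
    [0,0,0],
    [0,0,0],
    [0,0,0]
  ],
  "dr": [
    [0,0,0.1],
    [0,0,0.2],
    [0,0,0.3],
    [0,0,0.4],
    [0,0,0.5],
    [0,0,0.6],
    [0,0,0.7],
    [0,0,0.8]
  ],
  "jaw": [0,0,0,0,0,0,0,0]
}}

```text
time_s: 13.22
tcp_pos: [548.9, -171.7, 122.7]
orientation: [-3.133, -0.216, -0.01]
contact_force: [7.7, 7.6, 3.9]
width: 35.2
```

{"fn": "apply_moves", "kwargs": {
  "dp": [
    [0,0,0],
    [0,0,0],
    [0,0,0],
    [0,0,0],
    [0,0,0],
    [0,0,0],
    [0,0,0],
    [0,0,0]
  ],
  "dr": [
    [0,0,0.1],
    [0,0,0.2],
    [0,0,0.3],
    [0,0,0.4],
    [0,0,0.5],
    [0,0,0.6],
    [0,0,0.7],
    [0,0,0.73]
  ],
  "jaw": [0,0,0,0,0,0,0,0]
}}

```text
time_s: 14.22
tcp_pos: [550.6, -171.9, 123.3]
orientation: [-3.001, 0.914, -0.015]
contact_force: [10.2, 7.8, 3.0]
width: 35.7
```

{"fn": "apply_moves", "kwargs": {
  "dp": [
    [0,0,0],
    [0,0,0],
    [0,0,0],
    [0,0,0],
    [0,0,-0.5],
    [0,0,-3],
    [0,0,-6.4],
    [0,0,-6.4]
  ],
  "dr": [
    [0,0,0],
    [0,0,0],
    [0,0,0],
    [0,0,0],
    [0,0,0],
    [0,0,0],
    [0,0,0],
    [0,0,0]
  ],
  "jaw": [0,70,70,70,70,70,70,70]
}}

```text
time_s: 15.22
tcp_pos: [548.1, -174.6, 188.7]
orientation: [3.004, -0.913, 0.011]
contact_force: [0.8, -0.4, -0.6]
width: 66.1
```

```bash
python3 - <<'E'
from h import *
print(cmd()); X=cmd(); s,c_=np.sin(.94),np.cos(.94)
json.dump([X[0]-s,X[1]+c_,185,X[3]-1.53],open("cmd.json","w")); print(cmd())
go(526.5,-61,185,0.1766)
E
```

```text
[547.0003039588368, -173.99886022882419, 121.047, 0.9396]
[546.1927458584316, -173.40907220379307, 185, -0.5904]
dp [-7.89, -8.24, 0.0] dr -0.767 rows 4.101604278074866
```

{"fn": "apply_moves", "kwargs": {
  "dp": [
    [-2,-2,0],
    [-4,-4.2,0],
    [-6,-6.3,0],
    [-7.89,-8.24,0],
    [-7.89,-8.24,0],
    [-7.89,-8.24,0],
    [-7.89,-8.24,0],
    [-7.89,-8.24,0]
  ],
  "dr": [
    [0,0,-0.18],
    [0,0,-0.36],
    [0,0,-0.54],
    [0,0,-0.72],
    [0,0,-0.767],
    [0,0,-0.767],
    [0,0,-0.767],
    [0,0,-0.767]
  ],
  "jaw": [70,70,70,70,70,70,70,70]
}}

```text
time_s: 16.23
tcp_pos: [526.0, -61.3, 184.7]
orientation: [-3.129, -0.276, 0.001]
contact_force: [-0.1, -0.2, -0.7]
width: 65.4
```

```bash
cat >> h.py <<'E'
def vial(name):
    from cell import optics,arm
    s=arm.get_state(); print(s["time_s"],s["tcp_pos"].round(1),s["contact_force"].round(1))
    c=optics.camera("wrist"); np.savez(f"pics/{name}.npz",**c); im=c["image"]
    k=cv2.resize(im[74:154,230:280],(360,576),interpolation=cv2.INTER_CUBIC)
    cv2.imwrite(f"pics/{name}.png",k[:,:,::-1])
    g=k.astype(int); col=g[:,184:196].mean((1,)); # centre column
    sat=col.max(1)-col.min(1); b=np.nonzero((sat<45)&(np.arange(576)>60)&(np.arange(576)<530)&(col.max(1)>90))[0]
    e=k[:,[130,135,140,235,240,245]].astype(int)[...,1].mean(1)
    l=[int(a+np.argmin(e[a:z])) for a,z in((140,260),(350,470))]
    print("lines",l,"bubble",b.min() if len(b) else None,b.max() if len(b) else None)
E
python3 -c "
from h import *
vial('w5')"
```

```text
16.225 [526.  -61.3 184.7] [-0.1 -0.2 -0.7]
lines [184, 400] bubble 209 369
```

View pics/w5.png

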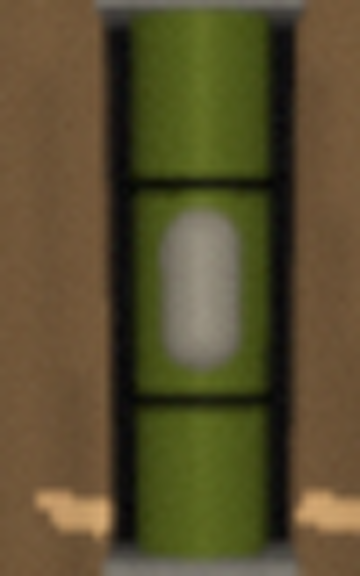

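The bubble is centred: 0.3 mm off, with lines at 184/400 and the bubble spanning 209–369. Next, press with shut fingers 45 mm from the middle, beside the vial window, so the bubble stays in view.

```bash
python3 - <<'E'
from h import *
c=dict(np.load("pics/w5.npz")); m=ray(c,(230+201/7.2,74+292/7.2),141); print("level mid",m)
d=np.array([np.sin(.1766),-np.cos(.1766)]); p=m[:2]+45*d; print(p)
go(p[0],p[1],165,0.1766); go(p[0],p[1],147.5,.1766)
E
```

```text
level mid [513.06809488  17.10647896 141.        ]
[520.97385132 -27.19362279]
dp [0.05, -3.43, 2.0] dr -0.0 rows 0.6351802096764131
dp [-0.0, 0.0, 1.75] dr -0.0 rows 0.2800001573880904
```

{"fn": "apply_moves", "kwargs": {
  "dp": [
    [0.05,-1,0],
    [0.05,-2.4,0],
    [0.05,-3.43,0],
    [0.05,-3.43,0],
    [0.05,-3.43,0],
    [0.05,-3.43,1],
    [0.05,-3.43,2],
    [0.05,-3.43,2]
  ],
  "dr": [
    [0,0,0],
    [0,0,0],
    [0,0,0],
    [0,0,0],
    [0,0,0],
    [0,0,0],
    [0,0,0],
    [0,0,0]
  ],
  "jaw": [0,0,0,0,0,0,0,0]
}}

```text
time_s: 17.27
tcp_pos: [519.3, -27.1, 163.3]
orientation: [-3.128, -0.277, 0.005]
contact_force: [0.7, 0.6, 0.1]
width: 0.7
```

{"fn": "apply_moves", "kwargs": {
  "dp": [
    [0,0,0.4],
    [0,0,0.8],
    [0,0,1.2],
    [0,0,1.5],
    [0,0,1.65],
    [0,0,1.75],
    [0,0,1.75],
    [0,0,1.75]
  ],
  "dr": [
    [0,0,0],
    [0,0,0],
    [0,0,0],
    [0,0,0],
    [0,0,0],
    [0,0,0],
    [0,0,0],
    [0,0,0]
  ],
  "jaw": [0,0,0,0,0,0,0,0]
}}

```text
time_s: 18.27
tcp_pos: [520.7, -27.1, 147.7]
orientation: [3.129, 0.278, 0.0]
contact_force: [-0.6, -0.1, -0.3]
width: 0.6
```

{"fn": "apply_moves", "kwargs": {
  "dp": [
    [0,0,0.05],
    [0,0,0.1],
    [0,0,0.15],
    [0,0,0.2],
    [0,0,0.25],
    [0,0,0.3],
    [0,0,0.3],
    [0,0,0.3]
  ],
  "dr": [
    [0,0,0],
    [0,0,0],
    [0,0,0],
    [0,0,0],
    [0,0,0],
    [0,0,0],
    [0,0,0],
    [0,0,0]
  ],
  "jaw": [0,0,0,0,0,0,0,0]
}}

```text
time_s: 19.27
tcp_pos: [520.8, -27.1, 145.2]
orientation: [3.129, 0.278, 0.001]
contact_force: [-2.8, 0.4, 4.6]
width: 0.5
```

{"fn": "apply_moves", "kwargs": {
  "dp": [
    [0,0,0.02],
    [0,0,0.04],
    [0,0,0.06],
    [0,0,0.08],
    [0,0,0.09],
    [0,0,0.09],
    [0,0,0.09],
    [0,0,0.09]
  ],
  "dr": [
    [0,0,0],
    [0,0,0],
    [0,0,0],
    [0,0,0],
    [0,0,0],
    [0,0,0],
    [0,0,0],
    [0,0,0]
  ],
  "jaw": [0,0,0,0,0,0,0,0]
}}

```text
time_s: 20.27
tcp_pos: [521.2, -27.0, 145.3]
orientation: [3.129, 0.278, 0.002]
contact_force: [-3.6, 1.0, 9.3]
width: 0.7
```

{"fn": "apply_moves", "kwargs": {
  "dp": [
    [-0.02,0,0.01],
    [-0.04,0,0.01],
    [-0.04,0,0.01],
    [-0.04,0,0.01],
    [-0.04,0,0.01],
    [-0.04,0,0.01],
    [-0.04,0,0.01],
    [-0.04,0,0.01]
  ],
  "dr": [
    [0,0,0],
    [0,0,0],
    [0,0,0],
    [0,0,0],
    [0,0,0],
    [0,0,0],
    [0,0,0],
    [0,0,0]
  ],
  "jaw": [0,0,0,0,0,0,0,0]
}}

```text
time_s: 21.28
tcp_pos: [520.9, -27.1, 145.2]
orientation: [3.129, 0.278, 0.003]
contact_force: [-3.1, 1.3, 8.8]
width: 0.4
```

{"fn": "apply_moves", "kwargs": {
  "dp": [
    [0,0,0],
    [0,0,0],
    [0,0,0],
    [0,0,0],
    [0,0,0],
    [0,0,0],
    [0,0,0],
    [0,0,0]
  ],
  "dr": [
    [0,0,0],
    [0,0,0],
    [0,0,0],
    [0,0,0],
    [0,0,0],
    [0,0,0],
    [0,0,0],
    [0,0,0]
  ],
  "jaw": [0,0,0,0,0,0,0,0]
}}

```text
time_s: 22.28
tcp_pos: [520.9, -27.1, 145.2]
orientation: [3.129, 0.278, 0.003]
contact_force: [-3.2, 0.9, 9.0]
width: 0.5
```

```bash
python3 - <<'E'
from cell import arm, optics
from h import *
s=arm.get_state(); print(s["time_s"],s["tcp_pos"].round(1),s["contact_force"].round(1))
c=optics.camera("wrist"); np.savez("pics/w6.npz",**c); im=c["image"]
u=proj(c,[513,17,141]); print(u); a,b=int(u[0])-25,max(0,int(u[1])-40)
k=cv2.resize(im[b:b+80,a:a+50],(360,576),interpolation=cv2.INTER_CUBIC)
cv2.imwrite("pics/w6.png",np.hstack([k,cv2.copyMakeBorder(cv2.resize(im,(440,330)),0,246,0,0,cv2.BORDER_CONSTANT)])[:,:,::-1])
E
```

```text
22.275 [520.9 -27.1 145.2] [-3.2  0.9  9. ]
[256.54405089 167.18481757]
```

View pics/w6.png

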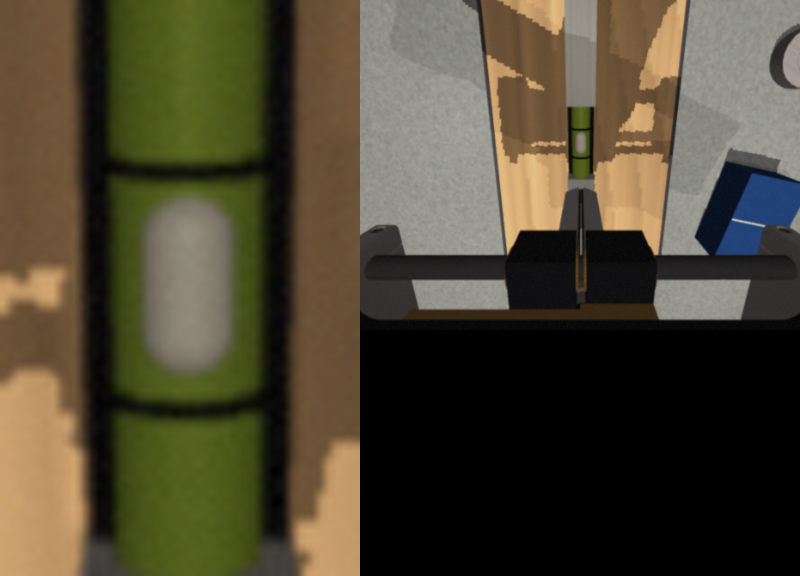

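Under the push the bubble is still centred: lines at 170/408 (midpoint 289), bubble midpoint 286, so about 0.3 mm off. The level has not moved.

```bash
python3 -c "
from cell import order,arm
print(order.hand_in()); s=arm.get_state(); print(s['time_s'],s['tcp_pos'],s['contact_force'])"
```

```text
the job is handed in; nothing more can be done
None
the job is handed in; nothing more can be done
```

I stood the farther level along the middle of the board and let go. The bubble was 6.1 mm off, so I turned the knob 1.53 rad clockwise. I then pressed on the level's top, 45 mm from its middle, with shut fingers, and handed in at about 22 s while still pressing.

- **Bubble:** it was about 0.3 mm off centre both after turning the knob and while pressing.
- **Push:** the last reading was 9.0 N down, so about 12 N on the board with the level's own weight.
- **Side force:** about 3 N of sideways force stayed on the fingers. A 0.4 mm shift of the arm to ease it only brought it down from 3.6 to 3.2 N.
- **Position:** the vial was where expected in the last picture, so the level had not moved. I never went near the other goods.
- **Not checked:** I judged the board's level only from the bubble, and the hand-in gave no verdict. While I turned the knob, the side force on the gripper rose to about 13 N because I had gripped it slightly off centre; the knob still turned as intended.

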